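# Load a doming punch and hold its bayonet collar home

### The job

Take the brass punch out of the wooden rack and drop it, domed end up, into the bore of the bayonet punch holder, all the way to the bottom. Then turn the holder's knurled collar while pressing it down (clockwise seen from above is the short way) until its hidden keyways drop over the pins, push it on against its spring until it is fully home, and finish while still holding it pushed home, without letting go. Leave the other two punches, the tin and the bottle where they are.

Things in the scene. Friction and masses are not known exactly. Their poses are not given: they have to be found in the camera images.
- punch_brass: brass-coloured doming punch, a straight round rod 10 mm in diameter and 72 mm long with a domed top and flat foot, 50 g, standing upright in one of the rack's three holes with 47 mm showing. Origin: centre of its foot; z along the rod to the dome
- punch_steel: bright steel punch of the same shape in the rack, to be left there
- punch_dark: black punch of the same shape in the rack, to be left there
- rack: fixed wooden block 56 (x) x 136 (y) x 32 mm (z) with three holes 13 mm in diameter and 25 mm deep in a row along its y axis, 40 mm apart, the middle one at its centre. Origin: centre of its underside. Any punch may stand in any hole. Beware: the bench's wooden pin and its red clamp overhang the tray beyond about x = 0.57 m between y = 0.05 and -0.2 m, up to about 0.28 m high
- holder: fixed steel punch holder: foot 84 mm in diameter, 8 mm thick; a hollow post 26 mm in diameter rises on the axis to 60 mm. Three pins 5 mm thick stick out of the post (120 degrees apart, tops at 38 mm), hidden in the collar. Bore 14 mm in diameter, floor at 14 mm, so a punch in it ends 86 mm up. Heights are above the underside. Origin: centre of the underside; z up the post's axis
- bore_mouth (a point): centre of the bore's funnel mouth (23 mm wide), on the post's axis, 60 mm above the holder's underside; the bore goes straight down from here for 46 mm
- collar: loose knurled aluminium collar round the post, outer diameter 52 mm, 40 mm high, hole 30 mm (1 to 2 mm of play on the post), 150 g. Origin: centre of its underside; z up. Starts resting on the pins, underside 29 mm above the holder's, top 9 mm above the bore's mouth. Home: underside 20 mm above the holder's, on the shoulder. Let go there, it springs up 6 mm
- spring_ring (a joint): dark sprung ring 56 mm in diameter round the post under the collar, top 26 mm above the holder's underside at rest; value is how far it is pressed down in m: 0 at rest, 0.006 with the collar home. It pushes up with 3.5 N at rest and 7.7 N at home
- tin_wax: low round tin, 50 mm in diameter, 30 mm high, a bystander. Origin: centre of its underside
- bottle_flux: small cream bottle with a red cap, 36 mm in diameter, 75 mm high, a bystander. Origin: centre of its underside
- collar_grip (a point): point on the collar's axis, 28 mm above its underside, at the middle of the knurled band. Three keyways 10 mm wide, 120 degrees apart, are hidden inside: 25 to 75 degrees of clockwise turn from the start brings them over the pins (within about 7 degrees will do); then it goes down 3 mm freely and 6 mm more against the spring, 9 mm in all
Things that resemble listed ones, but are neither listed nor needed, are in the scene too. What is shaped like the collar but black is not meant.

How it is judged:
By the outcome, as a careful person would: the job done as asked, in the order asked, and still so for the second after the job is handed in, while the arm keeps its last pose, push and grip.
It also fails if it takes over 56 s, if anything falls off the work surface, if the arm or the gripper's body presses on something with over 40 N, if the wrist force passes 120 N, or if a joint passes its speed limit or range.

### The arm

A 7-joint arm with a two-finger parallel gripper is mounted at the origin on a cart in front of the work surface, level with it; the furniture and walls round the work are solid. World frame = base frame: x ahead of the robot, y to its left, z up, the work surface at z = 0. Lengths are in m, angles in rad, forces in N, time in s.
With the tool pointing down it reaches from about 0.4 to 0.85 m from the base axis. Payload 6.9 kg.
Tool frame: the origin (TCP) lies between the finger pads; the fingertips stand 14 mm ahead of it and the grasp point (between the pads) lies 5 mm behind it; z points along the fingers, y is the line along which they close (so a half turn about z gives the same grasp; the last joint's range is limited). The gripper opens to 85 mm and grips with 20 to 120 N. Pads are 22 mm wide; open, the fingers measure 114 mm over their backs; the gripper's body (76 mm by 85 mm) begins 54 mm behind the grasp point. The pads swing forward as they close: fully open they stand 13 mm farther back than shut.
Start: joints at [-1.163, 0.507, -0.238, 1.5, 0.126, 1.149, -0.155], TCP at [0.186, 0.597, 0.245] pointing down, gripper open.
Joint ranges: [-3.08, 3.08], [-0.24, 2.05], [-1.43, 1.35], [0, 2.5], [-1.52, 4.66], [0.17, 1.96], [-2.89, 2.89]. Speed limits (rad/s): [2.39, 2.39, 3.14, 3.14, 3.14, 3.14, 3.14].

### API

Orientations are given as a unit quaternion [w, x, y, z].
In Python, from bench import bot gives the robot as it stands.
- The arm moves only by the tool drive_tool, never from a script. Its argument "moves" is a list that holds one entry, the list of rows, each a list of 5 numbers: the shift along the tool's x, y, z in mm, then the turn about the tool's z in degrees, then the opening, from 0 (shut) to 1 (fully open). In form: [[[dx, dy, dz, turn, hand], ...]]. A call has 1 to 8 rows; each row is the pose to reach, as a shift and turn from the pose commanded when the call began, along the tool's axes at that moment; what a row does not reach only later rows make up. A row lasts 1/8 s, in which the tool goes at most 62.5 mm and 10.7 degrees, less where a joint would pass 70% of its speed; a pose out of reach is approached as far as the arm can. A call with a gripper value outside its range is refused whole. The fingers move at their own pace and stop on an object; "grip_force" is the grip in N (left out, the last holds). Time passes only in rows, so rows that repeat a pose let the fingers close. It gives the time, the measured TCP pose, the force, the opening and the grip force at its end, in the units of the state.
- bot.get_state(): the state, without advancing time (a new reading comes with each control period).
- bot.capture(name): name is "side" or "top"; returns a dict with "frame" (384x512x3 uint8, red, green, blue), "camera_matrix" (3x3 intrinsics, pixels), "k1" (the pictures are not rectified: a ray, as slopes to the right and down, at radius r is drawn at 1 + k1 r^2 times it, then the intrinsics apply), "R" (3x3) and "t" (3): a world point X has camera coordinates R X + t. Camera axes: x right, y down, z forward; pixel columns grow to the right and rows downward; lengths in m; the calibration is good to about 2 mm. A picture is of the moment at which its call begins. There is no depth.
- bot.sign_off(): hands the job in; it is judged then, once.
The state is a dict: "time": time; "qpos": joint angles; "dq": joint speeds; "joint_torque": joint torques, N m; "eef_pos": TCP position; "ee_rot": TCP orientation; "contact_force": force on the tool from outside, world axes, zero at the start; "torque": the same for the moment, N m; "gripper_width": finger opening in m; "gripper_force": force on a finger pad.
Only numpy, scipy, OpenCV 4.12 (cv2) and the standard library are available. Lean on these libraries where they do the work, as an engineer would, in place of code of your own. Each camera call takes 0.05 s, during which the arm holds its last target. There are 200 camera calls.

## Working session

There is one attempt and no reset: what is moved stays moved. The work goes in short steps, Python scripts to look and compute and a tool call to move; the robot and the scene stay as the last step left them, time stands still between calls to the robot, and variables do not carry over. Pictures are saved under pics/ and viewed, at most 10 in all, crops included, and the job is handed in when it is done.

Besides the shell and the picture viewer there is one more tool, called after "Call:" as a command line: name --argument value ..., lists and objects as JSON in quotes. drive_tool: Moves the arm, as the interface text tells. Its arguments: {"type":"object","properties":{"moves":{"type":"array"},"grip_force":{"type":"number"}},"required":["moves"]}

```bash
mkdir -p pics; cat > h.py <<'E'
import numpy as np, cv2
from bench import bot
def ray(c,u,v):
    K=c["camera_matrix"];d=np.array([(u-K[0,2])/K[0,0],(v-K[1,2])/K[1,1]])
    s=d.copy()
    for _ in range(20): s=d/(1+c["k1"]*(s@s))
    R=np.array(c["R"]);return -R.T@c["t"], R.T@np.array([s[0],s[1],1])
def onz(c,u,v,z):
    o,d=ray(c,u,v);return o+d*(z-o[2])/d[2]
def proj(c,X):
    p=np.array(c["R"])@X+c["t"];s=p[:2]/p[2];s=s*(1+c["k1"]*(s@s));K=c["camera_matrix"]
    return np.array([K[0,0]*s[0]+K[0,2],K[1,1]*s[1]+K[1,2]])
def tri(a,ua,b,ub):
    o1,d1=ray(a,*ua);o2,d2=ray(b,*ub)
    st=np.linalg.lstsq(np.c_[d1,-d2],o2-o1,rcond=None)[0]
    p,q=o1+d1*st[0],o2+d2*st[1];return (p+q)/2,np.linalg.norm(p-q)
E
python3 - <<'E'
from h import *
import pickle
cs={n:bot.capture(n) for n in("side","top")}
pickle.dump(cs,open("c0.pkl","wb"))
for n,c in cs.items():
    cv2.imwrite(f"pics/{n}0.png",cv2.resize(c["frame"][...,::-1],(800,600),interpolation=cv2.INTER_CUBIC))
    print(n,-np.array(c["R"]).T@c["t"],np.array(c["R"])[2],c["camera_matrix"][0][0],c["k1"])
s=bot.get_state();print(s["time"],s["eef_pos"],s["ee_rot"],s["gripper_width"],s["contact_force"])
E
```

```text
side [0.44183906 0.60130139 0.66197082] [ 0.11364564 -0.70004093 -0.70500168] 476.5643974696426 -0.10141635470758384
top [0.39574695 0.01182046 0.89457931] [ 0.17062389 -0.01781542 -0.98517516] 358.52699337257906 -0.04281583874901321
0.1 [0.18571292 0.59632509 0.24452209] [-1.05382899e-04  1.50332328e-01  9.88635197e-01 -7.92529046e-04] 0.08531402377508444 [-0.02376514  0.0593316   0.36120752]
```

View pics/side0.png

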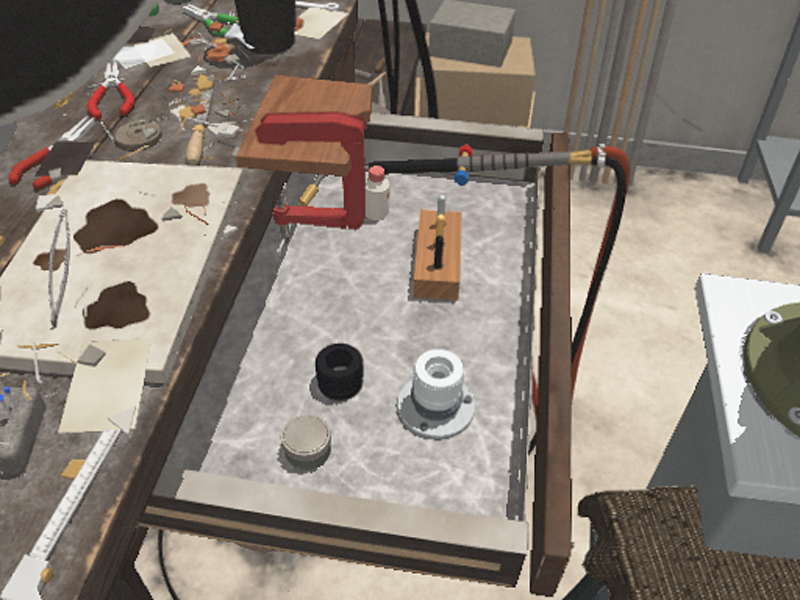

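View pics/top0.png

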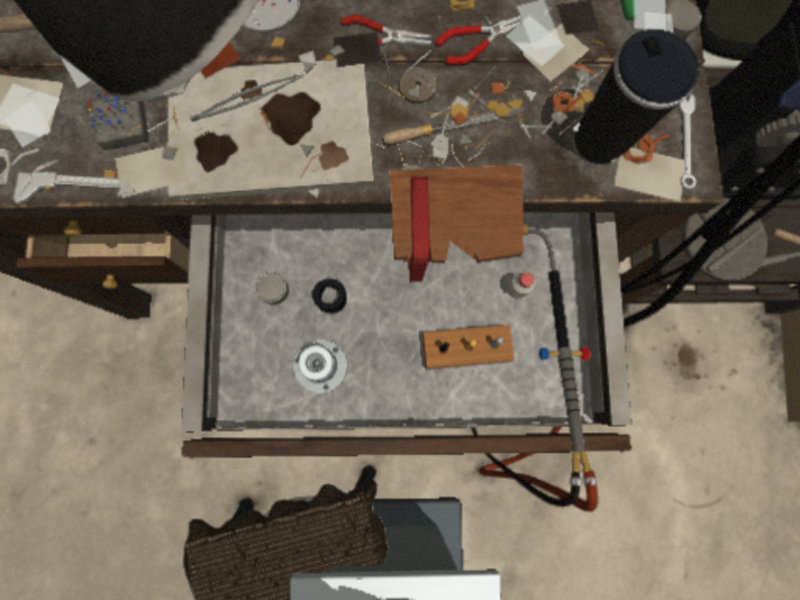

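Side view: the brass punch is the middle one (dome about 440,220), between the steel (441,200) and the dark (438,250). The holder with its white collar is at (438,370), and the black decoy is at (340,370). Top view: the brass dome is at (471,343) and the collar at (317,362).

```bash
python3 - <<'E'
from h import *
import pickle
cs=pickle.load(open("c0.pkl","rb"))
k=.64
def crop(c,u,v,w,h): 
    f=c["frame"][int(v*k-h):int(v*k+h),int(u*k-w):int(u*k+w)][...,::-1]
    return cv2.resize(f,(400,300),interpolation=cv2.INTER_CUBIC)
t,s=cs["top"],cs["side"]
im=np.vstack([np.hstack([crop(t,471,345,40,30),crop(s,440,240,48,36)]),np.hstack([crop(t,318,364,32,24),crop(s,438,390,48,36)])])
cv2.imwrite("pics/crops.png",im)
for n,c,box in(("top",t,(280,205,330,235)),("side",s,(262,115,305,200))):
    x0,y0,x1,y1=box;h=cv2.cvtColor(c["frame"],cv2.COLOR_RGB2HSV)[y0:y1,x0:x1].astype(int)
    m=((h[...,0]>=17)&(h[...,0]<=32)&(h[...,1]>110)&(h[...,2]>120)).astype(np.uint8)
    N,l,st,ce=cv2.connectedComponentsWithStats(m)
    for i in range(1,N):
        if st[i,4]>4: print(n,"brass",st[i]+[x0,y0,0,0,0],ce[i]+[x0,y0])
for n,c,box in(("top",t,(180,210,228,258)),("side",s,(245,215,310,285))):
    x0,y0,x1,y1=box;h=cv2.cvtColor(c["frame"],cv2.COLOR_RGB2HSV)[y0:y1,x0:x1].astype(int)
    m=((h[...,2]>205)&(h[...,1]<30)).astype(np.uint8)
    cn,_=cv2.findContours(m,cv2.RETR_EXTERNAL,cv2.CHAIN_APPROX_NONE)
    for q in cn:
        if len(q)>15: print(n,"white",cv2.fitEllipse(q),np.array(cv2.boundingRect(q))+[x0,y0,0,0],x0,y0)
for z in(.079,): print(onz(t,471*k,343*k,z),onz(s,440*k,218*k,z))
for z in(.069,): print(onz(t,317*k,362*k,z),onz(s,438*k,366*k,z))
E
```

```text
top brass [301 218   4   4  13] [302.38461538 219.23076923]
side brass [279 137   5  14  53] [281.22641509 143.75471698]
top white ((21.555461883544922, 21.82534408569336), (18.969799041748047, 19.525571823120117), 69.50601196289062) [192 222  20  20] 180 210
side white ((6.7199296951293945, 63.42620849609375), (6.354804039001465, 11.36734676361084), 27.158971786499023) [247 272   9  12] 245 215
side white ((59.97325897216797, 60.70095443725586), (7.999638557434082, 15.294252395629883), 155.21987915039062) [299 267  11  18] 245 215
side white ((44.84797286987305, 53.506526947021484), (12.55793571472168, 32.12672424316406), 60.40115737915039) [272 257  32  22] 245 215
side white ((53.93012619018555, 35.69048309326172), (4.022399425506592, 7.569243431091309), 147.11669921875) [296 247   7   7] 245 215
side white ((13.588190078735352, 36.42461395263672), (4.775318622589111, 15.168445587158203), 26.197025299072266) [255 244   9  17] 245 215
side white ((4.172293663024902, 25.177318572998047), (5.326352119445801, 13.663524627685547), 138.357177734375) [245 235  11  12] 245 215
side white ((11.23154354095459, 16.450294494628906), (2.8722124099731445, 15.465071678161621), 131.43898010253906) [250 226  14  13] 245 215
side white ((36.07585906982422, 20.167877197265625), (23.062942504882812, 30.7213191986084), 95.44313049316406) [266 224  33  24] 245 215
side white ((6.825326442718506, 1.1604371070861816), (2.704937219619751, 11.3274564743042), 86.86720275878906) [245 215  14   4] 245 215
[ 0.49279898 -0.1147599   0.079     ] [ 0.49564701 -0.11431253  0.079     ]
[0.46828605 0.11194914 0.069     ] [0.47029432 0.11177267 0.069     ]
```

View pics/crops.png

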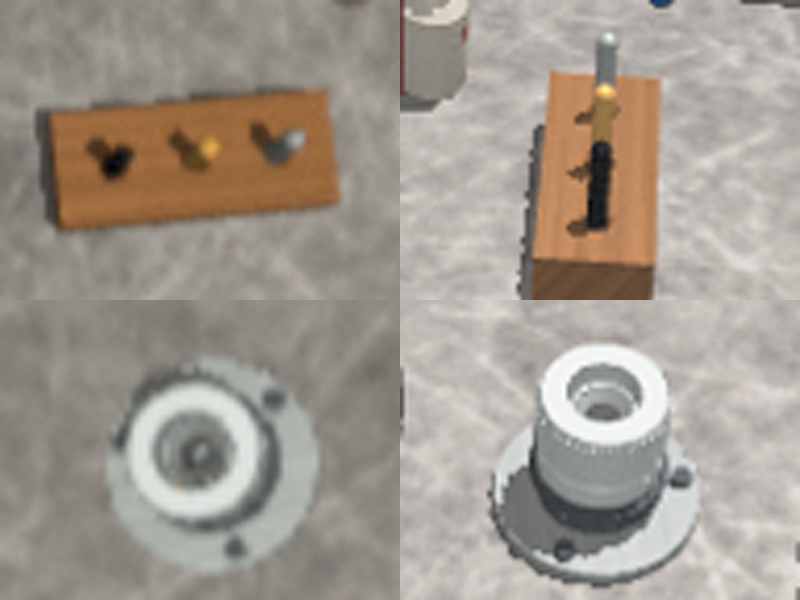

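```bash
cat >> h.py <<'E'
def plan(target,yang=None):
    """shift in tool axes (mm) to world TCP target, and turn (deg) bringing tool y to world angle yang (mod 180)"""
    from scipy.spatial.transform import Rotation as Ro
    s=bot.get_state();q=s["ee_rot"];M=Ro.from_quat([q[1],q[2],q[3],q[0]]).as_matrix()
    d=M.T@(np.array(target)-s["eef_pos"])*1e3
    ya=np.degrees(np.arctan2(M[1,1],M[0,1]));tn=None if yang is None else round((ya-yang+90)%180-90,1)
    print("shift",d.round(1),"turn",tn,"yang",round(ya,1),"t",s["time"],"pos",s["eef_pos"].round(4),"F",s["contact_force"].round(1),"w",round(s["gripper_width"],4),"q",s["qpos"].round(2))
E
python3 - <<'E'
from h import *
import pickle
cs=pickle.load(open("c0.pkl","rb"));t,s=cs["top"],cs["side"]
for n,a,b in(("brass",(302.6,219.4),(282,138.6)),("collar",(201.5,231.9),(281.2,236.3))):
    print(n,tri(t,a,s,b))
d=onz(t,261+120*.2,190+158*.2,.077);e=onz(t,261+297*.2,190+140*.2,.077);print(d,e,np.degrees(np.arctan2(*(d-e)[[1,0]]))-90)
print(onz(t,302.6,219.4,.077),onz(s,282,138.6,.077),onz(t,201.5,231.9,.069),onz(s,281.2,236.3,.069))
plan([.47,.11,.25],0)
E
```

```text
brass (array([ 0.49417495, -0.11755709,  0.07858731]), np.float64(0.002145424433789294))
collar (array([0.46814937, 0.11519835, 0.06827586]), np.float64(0.0005467776864908853))
[ 0.48865858 -0.0770132   0.077     ] [ 0.49606007 -0.15911002  0.077     ] 5.151612225977587
[ 0.49328436 -0.11776036  0.077     ] [ 0.49539659 -0.11970288  0.077     ] [0.46781201 0.11511722 0.069     ] [0.46839015 0.11576083 0.069     ]
shift [-416.  -379.8   -4.9] turn 72.7 yang 72.7 t 0.1 pos [0.1857 0.5963 0.2445] F [-0.   0.1  0.4] w 0.0853 q [-1.16  0.51 -0.24  1.5   0.13  1.15 -0.15]
```

Call:
drive_tool --moves '[[[-416,-380,0,68,1],[-416,-380,0,68,1],[-416,-380,0,68,1],[-416,-380,0,68,1],[-416,-380,0,68,1],[-416,-380,0,68,1],[-416,-380,0,68,1],[-416,-380,0,68,1]]]' --grip_force 40

```text
time: 1.1
eef_pos: [0.4386, 0.1633, 0.2453]
ee_rot: [-0.0, 0.678, 0.735, 0.0]
contact_force: [0.6, 1.0, 0.6]
gripper_width: 0.0855
gripper_force: 0.0
```

```bash
python3 -c "
from h import *
plan([.494,-.118,.17],5)"
```

```text
shift [-284.9   32.2   75.3] turn -0.3 yang 4.7 t 1.1 pos [0.4386 0.1633 0.2453] F [0.6 1.  0.6] w 0.0855 q [-0.55  0.27  0.18  1.9  -0.06  0.98 -0.26]
```

Call:
drive_tool --moves '[[[-280,32,0,0,1],[-280,32,0,0,1],[-280,32,0,0,1],[-280,32,0,0,1],[-280,32,60,0,1],[-280,32,75,0,1],[-280,32,75,0,1],[-280,32,75,0,1]]]'

```text
time: 2.1
eef_pos: [0.4933, -0.111, 0.171]
ee_rot: [0.0, 0.677, 0.736, 0.0]
contact_force: [1.2, 0.3, 0.3]
gripper_width: 0.0856
gripper_force: 0.0
```

```bash
python3 - <<'E'
from h import *
import pickle
plan([.494,-.118,.064],5)
cs={n:bot.capture(n) for n in("side","top")}
pickle.dump(cs,open("c1.pkl","wb"))
s,t=cs["side"],cs["top"]
im=np.hstack([cv2.resize(s["frame"][60:210,210:360],(400,400)),cv2.resize(t["frame"][150:300,230:380],(400,400))])
cv2.imwrite("pics/b.png",im[...,::-1])
E
```

```text
shift [ -7.  -0. 107.] turn -0.2 yang 4.8 t 2.1 pos [ 0.4933 -0.111   0.171 ] F [1.2 0.3 0.3] w 0.0856 q [-0.02  0.41  0.28  1.92 -0.15  0.82  0.42]
```

View pics/b.png

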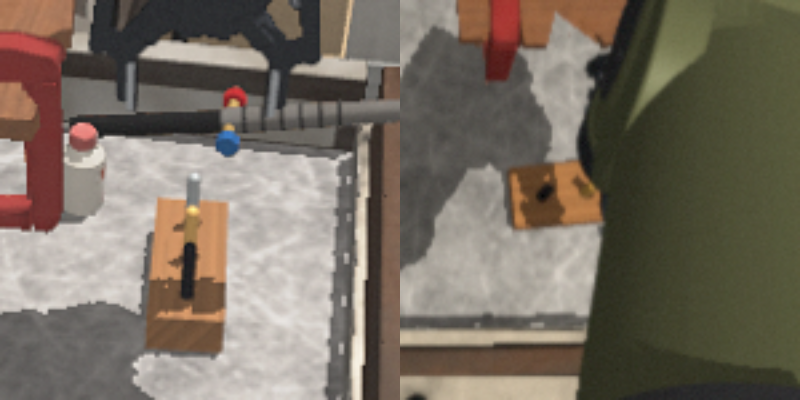

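The fingers straddle the brass punch: in the crop they are at x = 125 and 275, and the dome is at 193,212. Lowering and gripping now.

Call:
drive_tool --moves '[[[-7,0,40,0,1],[-7,0,85,0,0.6],[-7,0,107,0,0.5],[-7,0,107,0,0.4],[-7,0,107,0,0],[-7,0,107,0,0],[-7,0,107,0,0],[-7,0,107,0,0]]]'

```text
time: 3.2
eef_pos: [0.4945, -0.1186, 0.0647]
ee_rot: [0.001, 0.677, 0.736, 0.001]
contact_force: [-0.4, 0.7, 7.9]
gripper_width: 0.0084
gripper_force: 39.3
```

```bash
python3 - <<'E'
from h import *
plan([.494,-.118,.17],5)
s=bot.capture("side")
cv2.imwrite("pics/c.png",cv2.resize(s["frame"][60:210,210:360],(500,500))[...,::-1])
E
```

```text
shift [   0.5   -0.2 -105.3] turn -0.3 yang 4.7 t 3.2 pos [ 0.4945 -0.1186  0.0647] F [-0.4  0.7  7.9] w 0.0084 q [ 0.04  0.57  0.22  2.03 -0.22  0.56  0.49]
```

View pics/c.png

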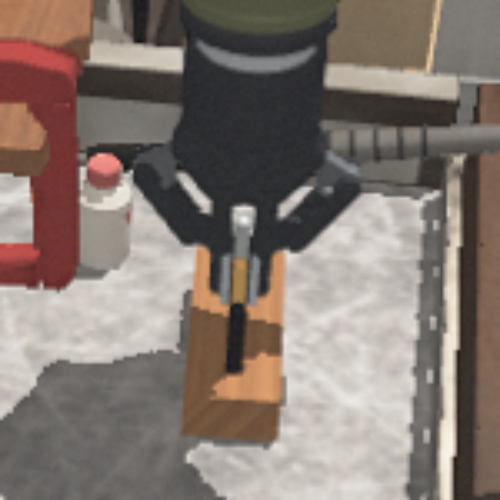

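Punch gripped between the pads (crop 240,270), with the dark and steel punches untouched. Lifting and carrying it to the holder.

Call:
drive_tool --moves '[[[0,0,-55,0,0],[0,0,-110,0,0],[60,-2,-110,0,0],[118,-4,-110,0,0],[178,-5,-110,0,0],[235,-7,-110,0,0],[235,-7,-110,0,0],[235,-7,-110,0,0]]]'

```text
time: 4.25
eef_pos: [0.4672, 0.1149, 0.1737]
ee_rot: [0.0, 0.677, 0.736, 0.0]
contact_force: [1.0, 0.0, -0.5]
gripper_width: 0.0079
gripper_force: 39.8
```

```bash
python3 - <<'E'
from h import *
import pickle
plan([.468,.1155,.10],5)
cs={n:bot.capture(n) for n in("side","top")}
pickle.dump(cs,open("c2.pkl","wb"))
s,t=cs["side"],cs["top"]
print([proj(s,np.array([.468,.1155,z])).round(1) for z in(.06,.069,.118)])
im=np.hstack([cv2.resize(s["frame"][160:310,210:360],(400,400)),cv2.resize(t["frame"][160:310,130:280],(400,400))])
cv2.imwrite("pics/d.png",im[...,::-1])
E
```

```text
shift [ 0.6  0.8 73.7] turn -0.3 yang 4.7 t 4.25 pos [0.4672 0.1149 0.1737] F [ 1.   0.  -0.5] w 0.0079 q [-0.48  0.37  0.26  1.98 -0.13  0.81 -0.06]
[array([281.2, 239.7]), array([281.5, 236.2]), array([283.2, 215.8])]
```

View pics/d.png

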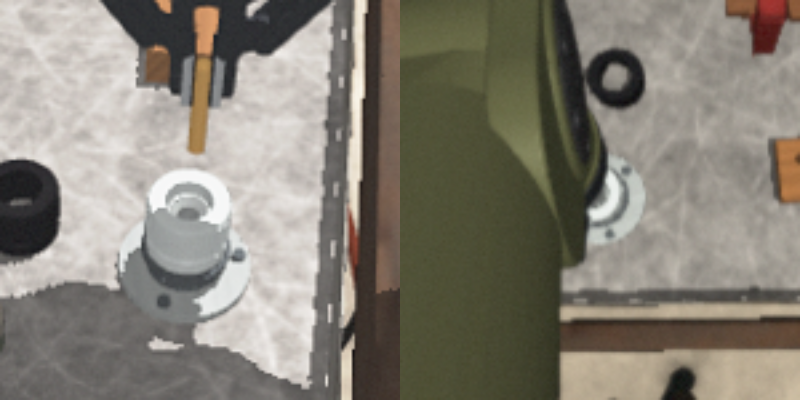

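Punch hangs straight. Its foot is at side pixel (284,216), against about (283,216) predicted for the bore axis. Lowering.

Call:
drive_tool --moves '[[[1,1,30,0,0],[1,1,50,0,0],[1,1,60,0,0],[1,1,70,0,0],[1,1,70,0,0]]]'

```text
time: 4.97
eef_pos: [0.4681, 0.1159, 0.103]
ee_rot: [-0.0, 0.678, 0.735, -0.0]
contact_force: [0.2, -0.1, -0.6]
gripper_width: 0.0084
gripper_force: 39.8
```

Call:
drive_tool --moves '[[[0,0,7,0,0],[0,0,13,0,0],[0,0,13,0,0],[0,0,13,0,0.3],[0,0,13,0,0.5],[0,0,13,0,1],[0,0,13,0,1]]]'

```text
time: 5.85
eef_pos: [0.4681, 0.1164, 0.0904]
ee_rot: [0.0, 0.677, 0.736, 0.0]
contact_force: [-0.9, -0.0, 1.0]
gripper_width: 0.0767
gripper_force: 0.0
```

Call:
drive_tool --moves '[[[0,0,-50,0,1],[0,0,-80,0,1],[0,0,-80,0,1]]]'

```text
time: 6.22
eef_pos: [0.4694, 0.1166, 0.1724]
ee_rot: [0.001, 0.677, 0.736, 0.002]
contact_force: [0.1, 0.4, -1.1]
gripper_width: 0.0854
gripper_force: 0.0
```

```bash
python3 - <<'E'
from h import *
import pickle
plan([.468,.1155,.055],5)
s=bot.capture("side")
pickle.dump(s,open("c3.pkl","wb"))
print([proj(s,np.array([.468,.1155,z])).round(1) for z in(.06,.069,.086)])
cv2.imwrite("pics/e.png",cv2.resize(s["frame"][190:290,230:330],(600,600))[...,::-1])
E
```

```text
shift [ -1.2  -2.  117.4] turn -0.3 yang 4.7 t 6.225 pos [0.4694 0.1166 0.1724] F [ 0.1  0.4 -1.1] w 0.0854 q [-0.49  0.38  0.27  1.98 -0.14  0.8  -0.06]
[array([281.2, 239.7]), array([281.5, 236.2]), array([282. , 229.4])]
```

View pics/e.png

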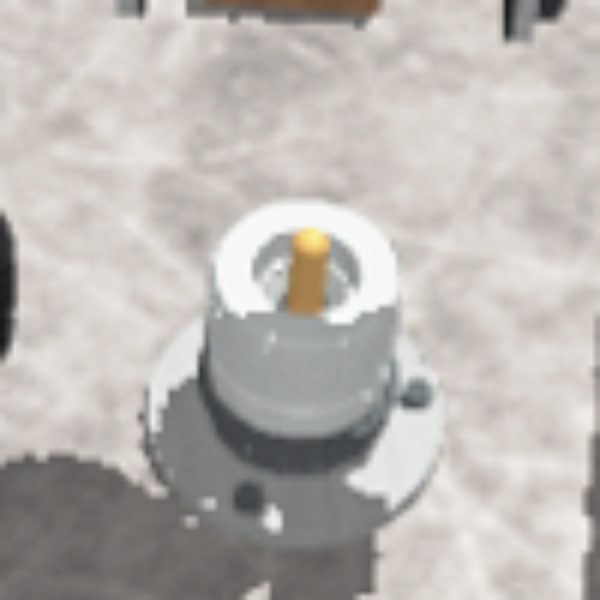

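Punch seated: dome at side pixel (282,228), against (282,229) predicted for an 86 mm top. Now grip the collar, first turned back 60° for range and to stay clear of the black decoy.

Call:
drive_tool --moves '[[[-1,-1,10,-10,0.8],[-1,-1,20,-20,0.8],[-1,-1,30,-30,0.8],[-1,-1,40,-40,0.8],[-1,-1,50,-50,0.8],[-1,-1,60,-60,0.8],[-1,-1,60,-60,0.8]]]'

```text
time: 7.15
eef_pos: [0.466, 0.1148, 0.1087]
ee_rot: [-0.002, 0.22, 0.976, -0.001]
contact_force: [-0.7, 0.1, -0.1]
gripper_width: 0.0686
gripper_force: 0.0
```

```bash
python3 -c "
from h import *
plan([.468,.1155,.052],65)"
```

```text
shift [-1.7  1.5 56.7] turn -0.4 yang 64.6 t 7.15 pos [0.466  0.1148 0.1087] F [-0.7  0.1 -0.1] w 0.0686 q [-0.26  0.46 -0.04  2.05  0.03  0.64  0.8 ]
```

Call:
drive_tool --moves '[[[-1,1,25,0,0.8],[-1,1,45,0,0.8],[-1,1,56,0,0.8],[-1,1,56,0,0.8],[-1,1,56,0,0],[-1,1,56,0,0],[-1,1,56,0,0],[-1,1,56,0,0]]]' --grip_force 40

```text
time: 8.15
eef_pos: [0.4691, 0.1159, 0.0549]
ee_rot: [0.001, 0.219, 0.976, 0.0]
contact_force: [0.1, 0.4, 7.0]
gripper_width: 0.0514
gripper_force: 42.0
```

```bash
python3 -c "
from h import *
plan([.468,.1155,.052],65)"
```

```text
shift [ 0.8 -0.9  2.9] turn -0.3 yang 64.7 t 8.15 pos [0.4691 0.1159 0.0549] F [0.1 0.4 7. ] w 0.0514 q [-0.27  0.55 -0.04  2.1   0.04  0.49  0.8 ]
```

Call:
drive_tool --moves '[[[0,0,2,5,0],[0,0,2,11,0],[0,0,2,16,0],[0,0,2,20,0],[0,0,2,20,0]]]'

```text
time: 8.78
eef_pos: [0.4699, 0.1148, 0.0545]
ee_rot: [0.002, 0.386, 0.922, 0.001]
contact_force: [-3.0, -3.8, 27.3]
gripper_width: 0.0512
gripper_force: 44.4
```

Call:
drive_tool --moves '[[[0,0,0,4,0],[0,0,0,8,0],[0,0,0,8,0]]]' --grip_force 80

```text
time: 9.15
eef_pos: [0.47, 0.1148, 0.0546]
ee_rot: [0.002, 0.45, 0.893, 0.001]
contact_force: [-2.9, -3.9, 28.7]
gripper_width: 0.0503
gripper_force: 78.0
```

Call:
drive_tool --moves '[[[0,0,0,4,0],[0,0,0,8,0],[0,0,0,8,0]]]'

```text
time: 9.52
eef_pos: [0.4693, 0.115, 0.0538]
ee_rot: [0.001, 0.511, 0.86, 0.001]
contact_force: [-1.7, -2.5, 18.1]
gripper_width: 0.051
gripper_force: 80.8
```

Call:
drive_tool --moves '[[[0,0,1,0,0],[0,0,2,0,0],[0,0,2,0,0]]]'

```text
time: 9.9
eef_pos: [0.469, 0.1153, 0.0531]
ee_rot: [0.001, 0.511, 0.86, 0.001]
contact_force: [-7.2, -2.0, 39.0]
gripper_width: 0.0503
gripper_force: 83.5
```

Call:
drive_tool --moves '[[[0,0,-1,3,0],[0,0,-1,6,0],[0,0,-1,6,0]]]'

```text
time: 10.28
eef_pos: [0.4688, 0.1155, 0.0515]
ee_rot: [0.0, 0.554, 0.832, 0.0]
contact_force: [1.2, -1.5, 3.9]
gripper_width: 0.05
gripper_force: 83.4
```

Call:
drive_tool --moves '[[[0,0,1,0,0],[0,0,2,0,0],[0,0,3,0,0],[0,0,3,0,0]]]'

```text
time: 10.78
eef_pos: [0.4688, 0.1155, 0.0482]
ee_rot: [0.0, 0.554, 0.832, -0.0]
contact_force: [1.1, -2.3, 4.2]
gripper_width: 0.0505
gripper_force: 83.6
```

Dropped over the pins at about 42°. Pushing home.

Call:
drive_tool --moves '[[[0,0,1,0,0],[0,0,2,0,0],[0,0,2,0,0]]]'

```text
time: 11.15
eef_pos: [0.4688, 0.1155, 0.0464]
ee_rot: [0.0, 0.554, 0.832, 0.0]
contact_force: [0.7, -1.9, 6.2]
gripper_width: 0.0505
gripper_force: 84.0
```

Call:
drive_tool --moves '[[[0,0,1,0,0],[0,0,2,0,0],[0,0,2,0,0]]]'

```text
time: 11.52
eef_pos: [0.4688, 0.1155, 0.0462]
ee_rot: [0.0, 0.554, 0.832, 0.001]
contact_force: [-5.0, -3.7, 33.2]
gripper_width: 0.0505
gripper_force: 87.0
```

Call:
drive_tool --moves '[[[0,0,-1,0,0],[0,0,-1,0,0],[0,0,-1,0,0]]]'

```text
time: 11.9
eef_pos: [0.4688, 0.1155, 0.0463]
ee_rot: [0.0, 0.554, 0.832, 0.0]
contact_force: [-2.1, -2.2, 19.7]
gripper_width: 0.0507
gripper_force: 85.0
```

```bash
python3 - <<'E'
from h import *
plan([.468,.1155,.052])
s=bot.capture("side")
cv2.imwrite("pics/f.png",cv2.resize(s["frame"][80:310,200:350],(520,598*100//75))[:600,...,::-1])
E
```

```text
shift [ 0.3 -0.8 -5.7] turn None yang 22.7 t 11.9 pos [0.4688 0.1155 0.0463] F [-2.1 -2.2 19.7] w 0.0507 q [-0.41  0.57  0.17  2.11 -0.2   0.47  0.31]
```

View pics/f.png

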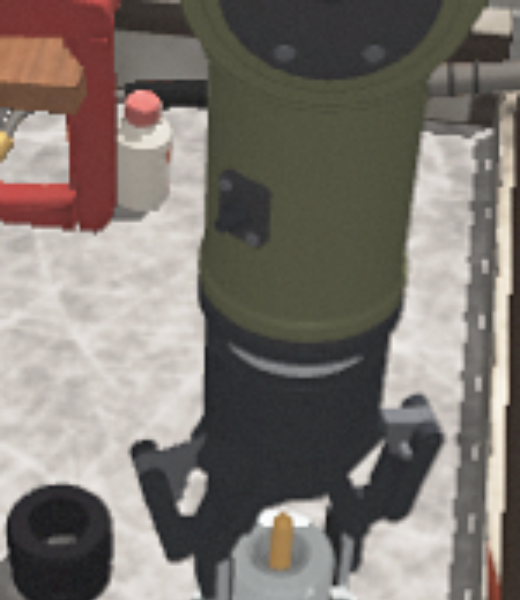

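The collar is held pushed down, with the punch standing upright in its bore (crop 282,540). The hard stop came 8.7 mm below the start, and the force just before it matched the spring's load at home.

```bash
python3 -c "
from bench import bot
print(bot.sign_off())"
```

```text
the job is handed in; nothing more can be done
None
```

The brass punch is in the holder's bore, domed end up and fully seated, and the collar was turned about 42° clockwise and pushed onto its stop, still held there at about 20 N when I handed the job in at about 12 s; the other punches, tin and bottle were not touched.

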